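Set the stop pin, then hold a sanding drum down in the V-block

ROBOT

A 7-joint arm with a two-finger parallel gripper is mounted at the origin on the work surface. World frame = base frame: x ahead of the robot, y to its left, z up, the work surface at z = 0. Lengths are in m, angles in rad, forces in N, time in s.
With the tool pointing down it reaches from about 0.425 to 0.925 m from the base axis. Payload 6.8 kg.
Tool frame: the origin (TCP) lies midway between the tips of the shut fingers; the grasp point (between the pads) lies 19 mm behind it; z points along the fingers, y is the line along which they close (so a half turn about z gives the same grasp; the last joint's range is limited). The gripper opens to 88 mm and grips with 3 to 60 N. Pads are 20 mm wide; open, the fingers measure 115 mm over their backs; the gripper's body (75 mm by 178 mm) begins 61 mm behind the grasp point.
Start: joints at [1.148, 0.477, 0.022, 1.555, -0.011, 1.109, -0.083], TCP at [0.209, -0.642, 0.223] pointing down, gripper open.
Joint ranges: [-2.96, 2.96], [-0.34, 2.1], [-1.41, 1.46], [0.24, 2.44], [-1.37, 4.51], [0.17, 1.92], [-2.96, 2.96]. Speed limits (rad/s): [2.39, 2.39, 3.14, 3.14, 3.14, 3.14, 3.14].

INTERFACE

Orientations are given as a unit quaternion [x, y, z, w].
In Python, from plant import bot gives the robot as it stands.
- The arm moves only by the shell command python3 -m inch 'ROWS' [FORCE]. ROWS is JSON, a list of rows, each a list of 3 entries, a list of its own where there are three numbers: the turn, a rotation vector about the world's x, y, z in rad, then the shift along the world's x, y, z in m, then the finger opening in m, from 0 to 0.0878. A call has 1 to 8 rows; each row shifts and turns the commanded pose from where the row before left it; what a row does not reach is not made up. A row lasts 1/12 s, in which the tool goes at most 41.7 mm and 7.16 degrees, less where a joint would pass 70% of its speed; a pose out of reach is approached as far as the arm can. A call with a gripper value outside its range is refused whole. The fingers move at their own pace and stop on an object; FORCE is the grip in N (left out, the last holds). Time passes only in rows, so rows that do not move let the fingers close. It gives the time, the measured TCP pose, the force, the opening and the grip force at its end, in the units of the state.
- bot.read_state(): the state, without advancing time (a new reading comes with each control period).
- bot.grab_frame(name): name is "scene" or "top" or "wrist"; returns the picture (420x560x3 uint8, red, green, blue); there is no depth.
- bot.camera_model(name): a dict with "K" (3x3 intrinsics, pixels), "distortion" ([k1, k2, p1, p2, k3] as OpenCV has them; the pictures are not rectified), "world_to_cam" (4x4, takes a point from world to camera coordinates); the wrist camera has in their place "hand_eye" (4x4, takes a point from camera to tool coordinates, whose origin is the TCP and whose axes are the flange's). Camera axes: x right, y down, z forward; pixel columns grow to the right and rows downward; lengths in m; the calibration is good to about 2 mm. A picture is of the moment at which its call begins: read the wrist's pose just before it. camera_model takes no time and is no camera call.
- bot.hand_in(): hands the job in; it is judged then, once.
Trained networks look in the newest picture that a camera, given by its name, has taken for a name from the list of things; names that differ only in an ending like _2 or _b are one class to them, and where a whole thing is asked for, a point or a joint stands for the part that bears it (a point fixed in the world has none). Each returns a list of dicts, best first, with "score" (0 to 1); they miss things now and then, are a little off and sometimes report something else, mostly with a low value. They report only what shows in the picture. A call takes as long as a camera call. They do not tell look-alikes from the thing itself.
- bot.look_for(camera, label): "box" ([left, top, right, bottom] in pixels, round what is visible of it).
- bot.regions_of(camera, label): "region" (420x560 bool, what is visible of it) and "box" ([left, top, right, bottom] in pixels, round what is visible of it).
- bot.pinpoint(camera, label): "centre" ([row, column] in pixels: a listed point, or the origin of a listed thing).
The state is a dict: "time": time; "joint_positions": joint angles; "qvel": joint speeds; "joint_torque": joint torques, N m; "tcp_pos": TCP position; "eef_rot": TCP orientation; "contact_force": force on the tool from outside, world axes, zero at the start; "ft_torque": the same for the moment, N m; "finger_gap": finger opening in m; "grip_force": force on a finger pad.
Only numpy, scipy, OpenCV 4.12 (cv2) and the standard library are available. Lean on these libraries where they do the work, as an engineer would, in place of code of your own. Each camera call takes 0.05 s, during which the arm holds its last target. There are 200 camera calls.

TASK

Get the sanding drum ready for its end nut to be tightened: take the brass stop pin out of the dark rack and drop it foot-down, fully home, into the socket at the end of the V-block, and let go of it. Then lay the drum in the V with its end up against the pin (no more than about 5 mm of gap) and finish while still holding it there, the fingers pressing it firmly (10 to 40 N) down onto both faces of the V. Leave the glue bottle, the wood offcut and the red sleeve where they are, and do not ram the drum into the block.

Things in the scene. Friction and masses are not known exactly. Their poses are not given: they have to be found in the camera images.
- vblock: V-block fixed to the bench: wooden base board 154 x 76 x 12 mm (x -88 to +66) with a 90-degree V trough, and a stop socket at one end (x 67 to 97). Origin on the bench under the middle of the trough; x along the trough towards the socket, y across it, z up. Trough x -64 to +64 mm; bottom line of the V at z = 24 mm. A seated drum has its axis along x at y = 0, z = 59.4 mm.
- stop_hole (a point): Centre of the mouth of the round stop hole in the top of the aluminium socket block (30 x 40 mm, 32 mm high), at V-block x = 82, y = 0, z = 32 mm. Hole 18.5 mm in diameter, 3 mm chamfer, 28 mm deep: a pin fully home has its foot at z = 4 mm. Axes as the V-block.
- v_seat (a point): Point on the line where the axis of a seated drum lies, at block x = 14 mm, y = 0, z = 59.4 mm: the drum's centre when it is seated with its end just touching an upright stop pin. Axes as the V-block.
- vface_left: Aluminium face on the +y side of the V, 128 mm long, rising at 45 degrees from the bottom line (y = 0, z = 24 mm) to its upper edge at y = 23, z = 47 mm; outside it nothing is higher than that. Rigid. Shares its origin and axes with the V-block.
- vface_right: Aluminium face on the -y side of the V, the mirror image of the left one. Rigid. Shares its origin and axes with the V-block.
- pin_rack: Dark wooden rack block, fixed, 70 x 110 x 36 mm (x, y, z), origin at the centre of its underside. Three holes 18 mm in diameter and 32 mm deep along its y axis at y = -35, 0 and +35 mm; the stop pin stands in the middle one, the others are empty.
- stop_pin: Brass stop pin, loose, about 0.16 kg: a plain round rod 16 mm in diameter and 100 mm long with a slightly chamfered foot. Origin at the centre of the foot, z along the pin towards its top. It starts upright in the middle hole of the rack, foot 4 mm above the bench.
- stop_pin_tip (a point): The centre of the stop pin's foot (same as its origin).
- drum_rest: Plywood rest, fixed, 150 x 70 x 6 mm, with two low wooden rails along x (inner faces 17.5 mm and outer faces 25.5 mm either side of the middle, tops 12 mm above the bench) that keep the drum from rolling. Origin at the centre of its underside; the drum starts lying along its x, axis 31 mm above the bench.
- drum: Sanding drum, loose: a solid cylinder 50 mm in diameter and 120 mm long, about 0.25 kg, reddish-brown sleeve with black rubber ends and steel washers. Origin at its centre, x along its axis (it may roll about x). Either end may face the pin.
- glue: Yellow glue bottle, 52 mm in diameter and 130 mm high, standing on the bench. Origin at the centre of its underside. Leave it alone.
- offcut: Dark wood offcut lying on the bench, 50 x 120 x 24 mm. Origin at the centre of its underside. Leave it alone.
- sleeve: Red empty sanding sleeve (a tube) standing on the bench, 56 mm in diameter and 60 mm high. Origin at the centre of its underside. Leave it alone.
Mind the look-alikes: they are no part of the job. Several things look just like the vblock: the one meant starts nearest to the robot's base.

How it is judged:
By the outcome, as a careful person would: the job done as asked, in the order asked, and still so for the second after the job is handed in, while the arm keeps its last pose, push and grip.
It also fails if it takes over 72 s, if anything falls off the work surface, if the arm or the gripper's body presses on something with over 40 N, if the wrist force passes 120 N, or if a joint passes its speed limit or range.

## Working session

There is one attempt and no reset: what is moved stays moved. The work goes in short steps, Python scripts to look and compute and a shell command to move; the robot and the scene stay as the last step left them, time stands still between calls to the robot, and variables do not carry over. Pictures are saved under pics/ and viewed, at most 10 in all, crops included, and the job is handed in when it is done.

```bash
mkdir -p pics; ls; cat > h.py <<'E'
import numpy as np, cv2
from plant import bot
from scipy.spatial.transform import Rotation as R
def cam(n,st=None):
    m=bot.camera_model(n);K=np.array(m["K"]);d=np.array(m["distortion"])
    if "world_to_cam" in m: T=np.array(m["world_to_cam"])
    else:
        st=st or bot.read_state();W=np.eye(4);W[:3,:3]=R.from_quat(st["eef_rot"]).as_matrix();W[:3,3]=st["tcp_pos"]
        T=np.linalg.inv(W@np.array(m["hand_eye"]))
    return K,d,T
def ray(c,uv):
    K,d,T=c
    p=cv2.undistortPoints(np.array(uv,float).reshape(-1,1,2),K,d)[:,0]
    D=np.c_[p,np.ones(len(p))]@T[:3,:3]
    return -T[:3,:3].T@T[:3,3],D
def onz(c,uv,z):
    o,D=ray(c,uv);return o+D*((z-o[2])/D[:,2])[:,None]
def proj(c,P):
    K,d,T=c
    return cv2.projectPoints(np.array(P,float).reshape(-1,3),cv2.Rodrigues(T[:3,:3])[0],T[:3,3],K,d)[0][:,0]
def save(n,im): cv2.imwrite("pics/"+n,cv2.cvtColor(im,cv2.COLOR_RGB2BGR))
E
python3 - <<'E'
from h import *
print(bot.read_state())
for n in ["top","scene"]:
    save(n+"1.png",bot.grab_frame(n)); c=cam(n); print(n,c)
    for l in ["vblock","stop_hole","v_seat","pin_rack","stop_pin","drum_rest","drum","glue","offcut","sleeve"]:
        print(l,[(round(r["score"],2),np.round(r["centre"]).tolist()[::-1],np.round(onz(c,[r["centre"][::-1]],{"stop_hole":.032,"v_seat":.0594,"drum":.031,"stop_pin":.004}.get(l,0))[0],3).tolist()) for r in bot.pinpoint(n,l)])
print(bot.camera_model("wrist"))
E
```

```text
pics
{'time': 0.0, 'joint_positions': array([ 1.14788952,  0.47775472,  0.02233618,  1.55639255, -0.01149417,
        1.10930117, -0.08311196]), 'qvel': array([-0.00104274, -0.0001607 , -0.00144109, -0.00064737, -0.00056287,
       -0.00037264,  0.00053364]), 'joint_torque': array([ 4.52566070e-06, -5.82855320e+01,  1.53463125e+00, -2.72603720e+01,
       -5.43127768e-02,  1.69105909e-02,  1.25464253e-04]), 'tcp_pos': array([ 0.20881265, -0.64128591,  0.22173695]), 'eef_rot': array([ 9.87636016e-01,  1.56762091e-01, -1.99142791e-04, -8.40555815e-04]), 'contact_force': array([0.10502815, 0.39134079, 0.24971829]), 'ft_torque': array([ 0.02617971, -0.08990731, -0.02213174]), 'grip_force': 0.0, 'finger_gap': 0.08780712398036028}
top (array([[385.01739753,   0.        , 283.83253685],
       [  0.        , 385.01739753, 213.26246944],
       [  0.        ,   0.        ,   1.        ]]), array([-0.01259294,  0.        ,  0.        ,  0.        ,  0.        ]), array([[ 5.21557192e-02, -9.98638735e-01,  6.76658796e-04,
         3.67079436e-02],
       [-9.77092108e-01, -5.11703779e-02, -2.0
[... 3070 characters left out ...]
.0]), (0.27, [285.0, 271.0], [0.761, 0.207, -0.0]), (0.18, [302.0, 190.0], [0.455, -0.033, 0.0])]
{'K': array([[318.61145337,   0.        , 279.61170638],
       [  0.        , 318.61145337, 210.82847207],
       [  0.        ,   0.        ,   1.        ]]), 'distortion': array([-0.03586234,  0.        ,  0.        ,  0.        ,  0.        ]), 'hand_eye': array([[ 2.19087768e-04, -9.57248418e-01, -2.89267035e-01,
         7.95191947e-02],
       [ 9.99999091e-01,  5.94559288e-04, -1.21013917e-03,
         1.74641842e-03],
       [ 1.33039021e-03, -2.89266507e-01,  9.57247679e-01,
        -1.61916069e-01],
       [ 0.00000000e+00,  0.00000000e+00,  0.00000000e+00,
         1.00000000e+00]])}
```

```bash
python3 - <<'E'
import cv2
im=cv2.imread("pics/top1.png"); cv2.imwrite("pics/top1b.png",cv2.resize(im,(800,600),interpolation=cv2.INTER_CUBIC))
cv2.imwrite("pics/crop1.png",cv2.resize(im[195:315,170:440],(800,356),interpolation=cv2.INTER_CUBIC))
E
```

```text
(no output)
```

View pics/top1b.png

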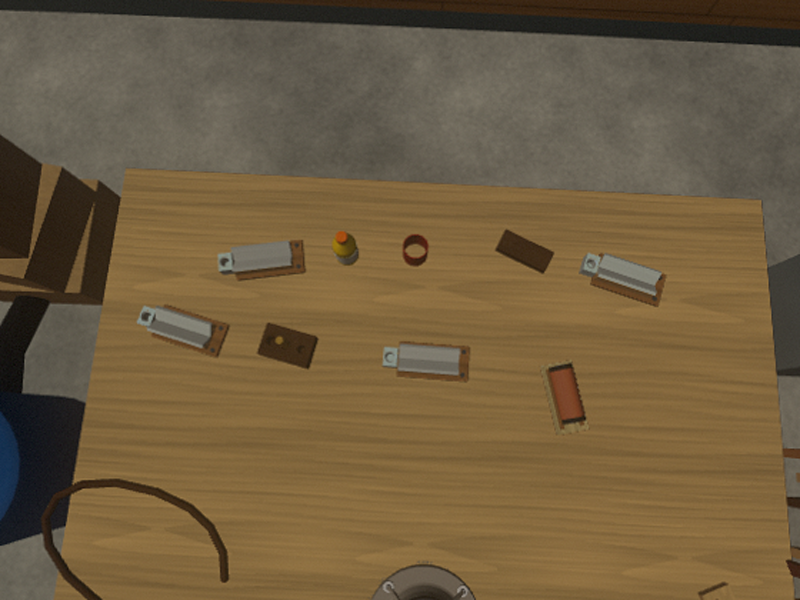

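View pics/crop1.png

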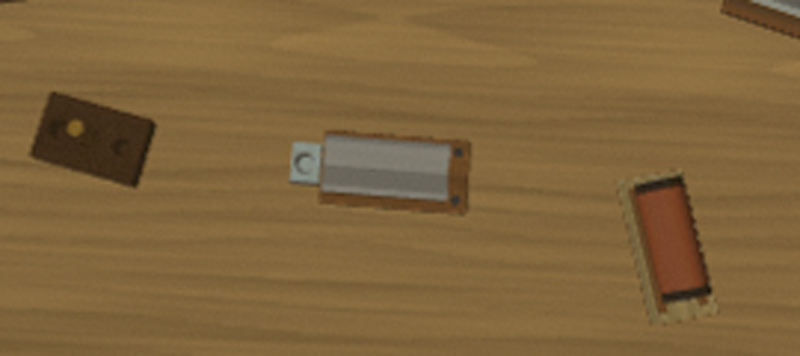

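The top view (full-image pixels) shows four V-blocks, at (298,250), (184,184), (433,194) and (132,230). The one at (298,250) lies about 0.54 m from the base and the others are at least 0.79 m away. It is the nearest, and the crop confirms its socket is on the left (+y). The pin stands at (195,238) in the rack, and the drum is at (398,277).

I'll move toward the drum and look at each thing from close by on the way.

```bash
python3 -m inch '[[[0,0,0],[0.024,0.033,0.002],0.0878],[[0,0,0],[0.024,0.033,0.002],0.0878],[[0,0,0],[0.024,0.033,0.002],0.0878],[[0,0,0],[0.024,0.033,0.002],0.0878],[[0,0,0],[0.024,0.033,0.002],0.0878],[[0,0,0],[0.024,0.033,0.002],0.0878],[[0,0,0],[0.024,0.033,0.002],0.0878],[[0,0,0],[0.024,0.033,0.002],0.0878]]'
python3 -m inch '[[[0,0,0],[0.024,0.033,0],0.0878],[[0,0,0],[0.024,0.033,0],0.0878],[[0,0,0],[0.01,0.02,0],0.0878],[[0,0,0],[0,0,0],0.0878],[[0,0,0],[0,0,0],0.0878]]'
python3 - <<'E'
from h import *
st=bot.read_state(); c=cam("wrist",st); im=bot.grab_frame("wrist"); save("wdrum.png",im)
for l in ["drum","drum_rest"]:
    print(l,[(r["score"],r["centre"],onz(c,[r["centre"][::-1]],{"drum":.031}.get(l,0))[0].round(4)) for r in bot.pinpoint("wrist",l)])
    for r in bot.regions_of("wrist",l)[:1]:
        m=r["region"].astype(np.uint8); cs=max(cv2.findContours(m,0,2)[0],key=cv2.contourArea)
        b=cv2.boxPoints(cv2.minAreaRect(cs)); z={"drum":.031,"drum_rest":.006}[l]
        P=onz(c,b,z)[:,:2]; print(r["score"],b.round(1).tolist(),P.round(4).tolist(),P.mean(0), [(np.linalg.norm(v).round(4),np.degrees(np.arctan2(v[1],v[0])).round(1)) for v in (P[1]-P[0],P[2]-P[1])])
E
```

```text
time: 1.77
tcp_pos: [0.4019, -0.3762, 0.2391]
eef_rot: [0.988, 0.157, 0.0, 0.0]
contact_force: [0.3, -0.8, -0.5]
finger_gap: 0.0878
grip_force: 0.0
time: 2.18
tcp_pos: [0.4598, -0.2906, 0.2388]
eef_rot: [0.987, 0.158, 0.0, 0.0]
contact_force: [-0.8, -0.7, -0.3]
finger_gap: 0.0876
grip_force: 0.0
drum [(0.75, [170.2, 275.5], array([ 0.4752, -0.2818,  0.031 ]))]
0.73 [[249.89999389648438, 225.1999969482422], [255.5, 115.5], [299.79998779296875, 117.80000305175781], [294.20001220703125, 227.39999389648438]] [[0.4007, -0.2729], [0.5267, -0.2416], [0.5399, -0.2894], [0.415, -0.3257]] [ 0.4705655  -0.28238486] [(np.float64(0.1299), np.float64(14.0)), (np.float64(0.0496), np.float64(-74.6))]
drum_rest []
0.86 [[239.5, 226.0], [249.1999969482422, 107.4000015258789], [307.6000061035156, 112.19999694824219], [298.0, 230.6999969482422]] [[0.3862, -0.2607], [0.5326, -0.2301], [0.5491, -0.2976], [0.404, -0.3358]] [ 0.46797163 -0.28104152] [(np.float64(0.1495), np.float64(11.8)), (np.float64(0.0695), np.float64(-76.2))]
```

View pics/wdrum.png

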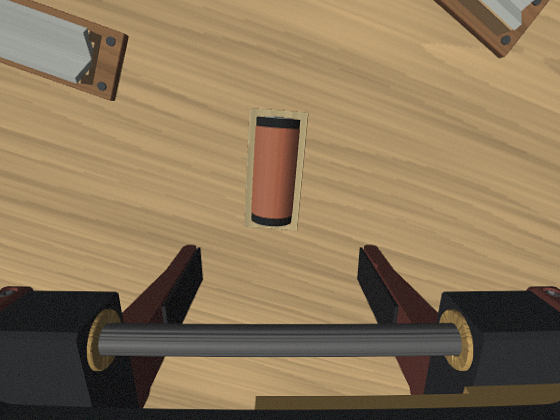

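The drum lies at about (275,170) px on its rest, roughly aligned with the tool. Now the V-block.

```bash
python3 -m inch '[[[0,0,0],[0,0.038,0.002],0.0878],[[0,0,0],[0,0.038,0.002],0.0878],[[0,0,0],[0,0.038,0.002],0.0878],[[0,0,0],[0,0.038,0.002],0.0878],[[0,0,0],[0,0.038,0.002],0.0878],[[0,0,0],[0,0.038,0.002],0.0878],[[0,0,0],[0,0.038,0.002],0.0878],[[0,0,0],[0,0.02,0.002],0.0878]]'
python3 -m inch '[[[0,0,0],[0,0,0],0.0878],[[0,0,0],[0,0,0],0.0878],[[0,0,0],[0,0,0],0.0878]]'
cat > w.py <<'E'
from h import *
import sys
def look(name,labels,zs):
    st=bot.read_state(); c=cam("wrist",st); save(name,bot.grab_frame("wrist"))
    for l,z in zip(labels,zs):
        print(l,[(round(r["score"],2),np.round(r["centre"][::-1],1).tolist(),onz(c,[r["centre"][::-1]],z)[0].round(4).tolist()) for r in bot.pinpoint("wrist",l)])
    return c
def rect(c,l,z,near=None):
    for r in bot.regions_of("wrist",l):
        m=r["region"].astype(np.uint8); cs=max(cv2.findContours(m,0,2)[0],key=cv2.contourArea)
        b=cv2.boxPoints(cv2.minAreaRect(cs)); P=onz(c,b,z)[:,:2]
        print(l,round(r["score"],2),b.round().tolist(),P.mean(0).round(4),[(np.linalg.norm(v).round(4),np.degrees(np.arctan2(v[1],v[0])).round(1)) for v in (P[1]-P[0],P[2]-P[1])])
E
python3 - <<'E'
from w import *
c=look("wblock.png",["vblock","stop_hole","v_seat","pin_rack","stop_pin"],[0,.032,.0594,0,.004])
rect(c,"vblock",.012)
E
```

```text
time: 3.1
tcp_pos: [0.4587, -0.0023, 0.2551]
eef_rot: [0.987, 0.158, 0.0, -0.0]
contact_force: [0.8, 0.4, -0.1]
finger_gap: 0.0879
grip_force: 0.0
time: 3.35
tcp_pos: [0.459, -0.0075, 0.2545]
eef_rot: [0.988, 0.156, -0.0, 0.0]
contact_force: [-0.8, -0.8, -0.2]
finger_gap: 0.088
grip_force: 0.0
vblock [(0.65, [280.9, 120.5], [0.5289, 0.012, 0.0])]
stop_hole [(0.9, [210.2, 94.8], [0.5318, 0.0979, 0.032])]
v_seat [(0.86, [270.4, 118.7], [0.5281, 0.0239, 0.0594])]
pin_rack [(0.9, [42.5, 27.8], [0.5458, 0.3179, 0.0])]
stop_pin [(0.89, [37.7, 24.5], [0.5476, 0.3211, 0.004])]
vblock 0.77 [[188.0, 121.0], [210.0, 59.0], [359.0, 110.0], [338.0, 172.0]] [0.5312 0.0203] [(np.float64(0.0768), np.float64(-5.4)), (np.float64(0.1881), np.float64(-90.0))]
```

View pics/wblock.png

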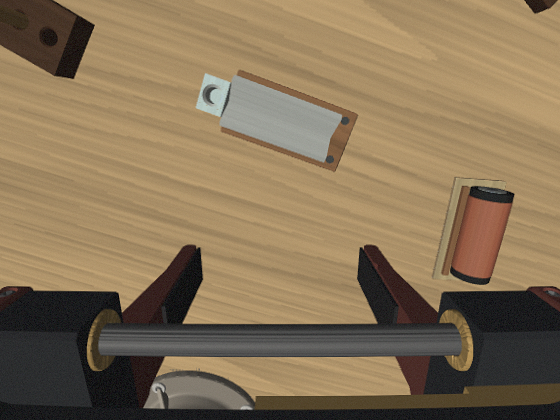

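The socket hole is at (211,95) px and the block's trough runs along roughly world +y. Next, the rack.

```bash
python3 -m inch '[[[0,0,0],[0.004,0.039,0],0.0878],[[0,0,0],[0.004,0.039,0],0.0878],[[0,0,0],[0.004,0.039,0],0.0878],[[0,0,0],[0.004,0.039,0],0.0878],[[0,0,0],[0.004,0.039,-0.005],0.0878],[[0,0,0],[0.004,0.039,-0.01],0.0878],[[0,0,0],[0.004,0.039,-0.01],0.0878],[[0,0,0],[0.004,0.039,-0.01],0.0878]]'
python3 -m inch '[[[0,0,0],[0.0,0,0],0.0878],[[0,0,0],[0,0,0],0.0878],[[0,0,0],[0,0,0],0.0878]]'
python3 - <<'E'
from w import *
c=look("wpin.png",["stop_pin","pin_rack"],[.004,0])
for r in bot.regions_of("wrist","stop_pin"):
    print(r["score"],r["box"])
E
```

```text
time: 4.37
tcp_pos: [0.4913, 0.3078, 0.2193]
eef_rot: [0.988, 0.156, 0.0, 0.0]
contact_force: [1.0, 0.0, 0.3]
finger_gap: 0.0877
grip_force: 0.0
time: 4.62
tcp_pos: [0.4911, 0.3054, 0.2193]
eef_rot: [0.988, 0.157, -0.0, 0.0]
contact_force: [0.1, -0.9, -1.1]
finger_gap: 0.0882
grip_force: 0.0
stop_pin [(0.54, [279.9, 134.8], [0.546, 0.3214, 0.004])]
pin_rack [(0.82, [282.9, 135.8], [0.5458, 0.3176, 0.0])]
0.6 [273.3, 128.0, 293.3, 152.2]
```

View pics/wpin.png

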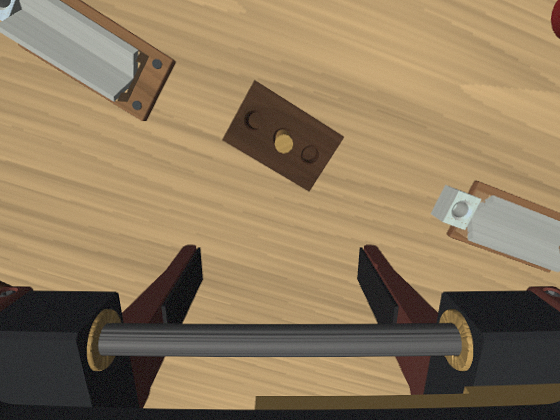

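```bash
python3 - <<'E'
from w import *
im=cv2.imread("pics/wpin.png"); c=cam("wrist")
h=cv2.cvtColor(im,cv2.COLOR_BGR2HSV)[110:175,250:320]
m=((h[...,0]>14)&(h[...,0]<32)&(h[...,1]>100)&(h[...,2]>90)).astype(np.uint8)
ct=max(cv2.findContours(m,0,2)[0],key=cv2.contourArea); (x,y),r=cv2.minEnclosingCircle(ct); print(x+250,y+110,r,cv2.contourArea(ct))
P=onz(c,[(x+250,y+110)],.104)[0]; print(P)
# holes of the rack for a check
print(onz(c,[(254,120),(310,154)],.036), proj(c,[[.546,.3214,.104],[.546,.32,.036]]))
s=bot.read_state(); print(P-s["tcp_pos"])
E
```

```text
282.7666664123535 141.29999923706055 11.911346435546875 298.0
[0.54804153 0.31824812 0.104     ]
[[0.55484306 0.3515285  0.036     ]
 [0.53946622 0.28392474 0.036     ]] [[278.53509454 142.45464675]
 [280.02945469 137.59727076]]
[ 0.05630337  0.01377966 -0.11615523]
```

```bash
python3 -m inch '[[[0,0,0],[0.028,0.007,-0.015],0.0878],[[0,0,0],[0.028,0.0065,-0.02],0.0878],[[0,0,0],[0,0,-0.04],0.0878],[[0,0,0],[0,0,-0.04],0.07],[[0,0,0],[0,0,-0.04],0.05],[[0,0,0],[0,0,-0.002],0.04],[[0,0,0],[0,0,0],0.03],[[0,0,0],[0,0,0],0.03]]' 40
python3 - <<'E'
from w import *
c=cam("wrist");look("wpin2.png",["stop_pin"],[.004])
print(bot.read_state()["tcp_pos"],proj(c,[[.5475,.319,.104]]),[r["box"] for r in bot.regions_of("wrist","stop_pin")])
E
```

```text
time: 5.48
tcp_pos: [0.5482, 0.3201, 0.0649]
eef_rot: [0.988, 0.156, 0.001, -0.001]
contact_force: [-0.7, 0.4, 0.5]
finger_gap: 0.0582
grip_force: 0.0
stop_pin [(0.82, [275.7, 227.6], [0.5471, 0.3213, 0.004])]
[0.5488739  0.32080895 0.06602798] [[277.72137937 304.34456673]] [[259.7, 234.3, 296.2, 324.0]]
```

View pics/wpin2.png

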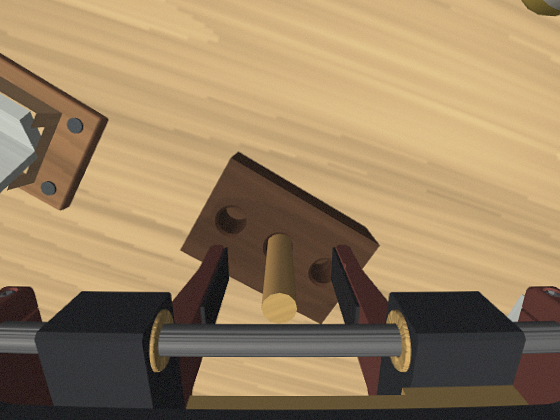

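The pin at (280,280) px stands centred between the fingers. Closing on it and lifting.

```bash
python3 -m inch '[[[0,0,0],[0,0,-0.002],0.014],[[0,0,0],[0,0,0],0.01],[[0,0,0],[0,0,0],0.01],[[0,0,0],[0,0,0],0.01],[[0,0,0],[0,0,0],0.01],[[0,0,0],[0,0,0],0.01],[[0,0,0],[0,0,0],0.01]]' 40
python3 -m inch '[[[0,0,0],[0,0,0.02],0.01],[[0,0,0],[0,0,0.025],0.01],[[0,0,0],[0,0,0.025],0.01],[[0,0,0],[0,0,0.01],0.01],[[0,0,0],[0,0,0],0.01]]'
```

```text
time: 6.22
tcp_pos: [0.5471, 0.3198, 0.0609]
eef_rot: [0.988, 0.157, 0.0, -0.0]
contact_force: [0.3, -0.9, 2.2]
finger_gap: 0.0154
grip_force: 40.0
time: 6.63
tcp_pos: [0.5483, 0.3207, 0.143]
eef_rot: [0.988, 0.157, 0.002, -0.001]
contact_force: [1.1, -0.2, -1.8]
finger_gap: 0.0155
grip_force: 40.0
```

```bash
python3 -m inch '[[[0,0,0],[-0.01,-0.036,0.002],0.01],[[0,0,0],[-0.01,-0.036,0],0.01],[[0,0,0],[-0.01,-0.036,0],0.01],[[0,0,0],[-0.01,-0.036,0],0.01],[[0,0,0],[-0.01,-0.036,0],0.01],[[0,0,0],[-0.01,-0.036,0],0.01],[[0,0,0],[0,0,0],0.01],[[0,0,0],[0,0,0],0.01]]'
python3 -m inch '[[[0,0,0],[0,0,0],0.01],[[0,0,0],[0,0,0],0.01]]'
python3 - <<'E'
from w import *
c=look("whole.png",["stop_hole","vblock","stop_pin","v_seat"],[.032,0,.09,.0594])
rect(c,"vblock",.012);print(bot.read_state()["tcp_pos"])
E
```

```text
time: 7.3
tcp_pos: [0.4856, 0.1005, 0.1411]
eef_rot: [0.988, 0.154, -0.001, 0.001]
contact_force: [-0.2, 0.8, -2.2]
finger_gap: 0.0152
grip_force: 40.0
time: 7.47
tcp_pos: [0.4869, 0.105, 0.1421]
eef_rot: [0.988, 0.158, -0.0, -0.0]
contact_force: [0.1, 0.3, -1.8]
finger_gap: 0.0154
grip_force: 40.0
stop_hole []
vblock [(0.59, [378.8, 187.4], [0.5285, 0.0152, 0.0])]
stop_pin [(0.85, [276.7, 229.3], [0.4877, 0.1059, 0.09])]
v_seat [(0.96, [388.1, 200.9], [0.5275, 0.0258, 0.0594])]
vblock 0.9 [[273.0, 190.0], [303.0, 112.0], [484.0, 182.0], [454.0, 260.0]] [0.5299 0.0164] [(np.float64(0.075), np.float64(-2.8)), (np.float64(0.184), np.float64(-91.7))]
vblock 0.71 [[323.0, 168.0], [335.0, 136.0], [480.0, 188.0], [469.0, 221.0]] [5.445e-01 1.000e-04] [(np.float64(0.0305), np.float64(0.4)), (np.float64(0.1493), np.float64(-90.5))]
[0.48702602 0.10439487 0.14255399]
```

View pics/whole.png

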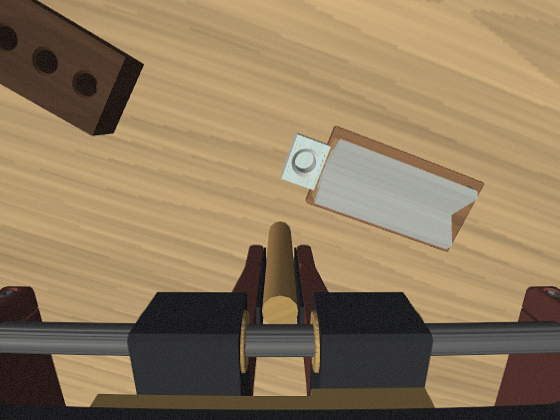

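Pin held upright at (280,270) px. The hole is at (305,161) px, with base corners near (334,127), (307,203), (483,183) and (448,250). Fitting the block pose now.

```bash
cat > fit.py <<'E'
from w import *
from scipy.optimize import least_squares
def fit(c,obj,px,x0):
    obj=np.array(obj,float)/1e3; px=np.array(px,float)
    def pts(p): 
        q=obj.copy(); q[:,:2]=obj[:,:2]@np.array([[np.cos(p[2]),np.sin(p[2])],[-np.sin(p[2]),np.cos(p[2])]])+p[:2]; return q
    s=least_squares(lambda p:(proj(c,pts(p))-px).ravel(),x0,loss="soft_l1")
    print(s.x[:2].round(4),np.degrees(s.x[2]).round(2)); print((proj(c,pts(s.x))-px).round(1).tolist()); return s.x
E
python3 - <<'E'
from fit import *
im=cv2.imread("pics/whole.png"); c=cam("wrist")
g=cv2.cvtColor(im,6)
P=np.array([(334,127),(307,203),(483,183),(448,250),(297,134),(330,142),(282,180)],np.float32).reshape(-1,1,2)
q=cv2.cornerSubPix(g,P.copy(),(4,4),(-1,-1),(3,50,.01))[:,0]; print(q.round(1).tolist())
cv2.imwrite("pics/c2.png",cv2.resize(im[110:270,265:500],None,fx=3.4,fy=3.4,interpolation=2))
x=fit(c,[(66,-38,12),(66,38,12),(-88,-38,12),(97,-20,32),(67,-20,32),(97,20,32),(82,0,32)],np.r_[q[[0,1,2,4,5,6]],[[305,161]]],[.53,.015,1.57])
print(onz(c,[(305,161)],.032))
E
```

```text
[[334.1000061035156, 125.4000015258789], [304.6000061035156, 200.39999389648438], [484.20001220703125, 183.10000610351562], [447.29998779296875, 250.10000610351562], [297.6000061035156, 133.8000030517578], [330.0, 142.0], [280.8999938964844, 178.39999389648438]]
[0.5306 0.0134] 88.15
[[1.3, -0.9], [-0.1, 1.5], [0.5, -0.1], [-0.8, -0.9], [0.1, 3.4], [-0.5, -1.0], [-0.1, 0.6]]
[[0.53376505 0.09543557 0.032     ]]
```

View pics/c2.png

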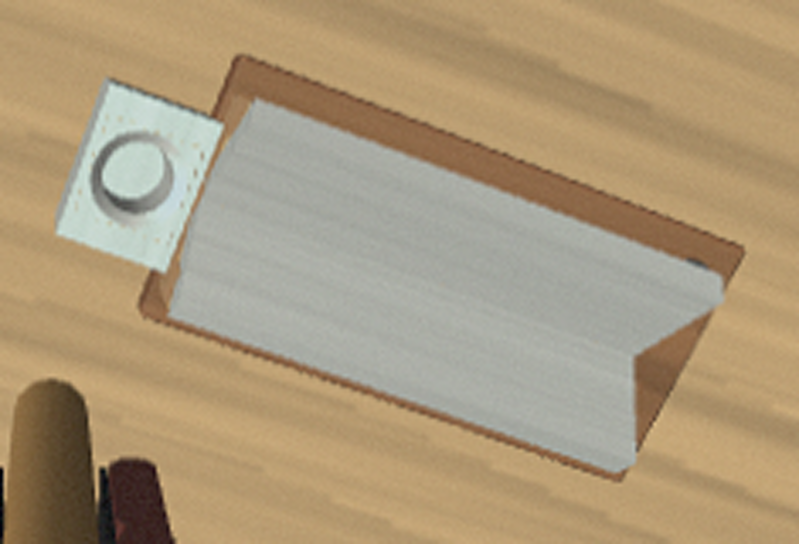

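```bash
python3 - <<'E'
from fit import *
c=cam("wrist")
cr=np.array([(240,57),(143,314),(743,250),(107,78),(222,122),(58,233),(165,270),(132,178),(257,98),(724,277),(170,317),(632,468)])/3.4+[265,110]
x=fit(c,[(66,-38,12),(66,38,12),(-88,-38,12),(97,-20,32),(67,-20,32),(97,20,32),(67,20,32),(82,0,32),(64,-23,47),(-64,-23,47),(64,23,47),(-64,23,47)],cr,[.53,.015,1.57])
h=x[:2]+.082*np.array([np.cos(x[2]),np.sin(x[2])]); s=bot.read_state()["tcp_pos"]; print(h,h-s[:2],s, onz(c,[cr[7]],.032))
# pin foot seen at about (280,224) lower-most end outline: expected
f=np.array([*s[:2],s[2]-.057]); print(proj(c,[f,f+[0,0,.1]]))
E
```

```text
[0.5303 0.0129] 88.28
[[0.1, -1.6], [-2.1, 0.2], [1.6, -0.3], [0.7, 0.7], [0.1, 0.2], [-1.2, -0.4], [-0.5, 0.2], [1.5, -0.0], [-2.4, 6.8], [-0.7, 7.1], [1.8, -5.1], [0.3, -1.6]]
[0.53277578 0.09482496] [ 0.04574976 -0.00956991] [0.48702602 0.10439487 0.14255399] [[0.53236081 0.09600763 0.032     ]]
[[277.61578508 228.3504007 ]
 [275.8593852  307.64312302]]
```

```bash
python3 -m inch '[[[0,0,0],[0.02,-0.0035,0],0.01],[[0,0,0],[0.02,-0.003,0],0.01],[[0,0,0],[0.005,-0.001,-0.02],0.01],[[0,0,0],[0,0,-0.02],0.01],[[0,0,0],[0,0,0],0.01],[[0,0,0],[0,0,0],0.01],[[0,0,0],[0,0,0],0.01],[[0,0,0],[0,0,0],0.01]]'
python3 - <<'E'
from w import *
im=bot.grab_frame("wrist"); print(bot.read_state()["tcp_pos"])
save("c3.png",cv2.resize(im[150:340,180:400],None,fx=3,fy=3,interpolation=2))
E
```

```text
time: 8.43
tcp_pos: [0.5326, 0.0966, 0.1039]
eef_rot: [0.988, 0.157, 0.001, -0.0]
contact_force: [-0.3, 1.2, -1.6]
finger_gap: 0.0156
grip_force: 40.0
[0.53263814 0.09653776 0.10388964]
```

View pics/c3.png

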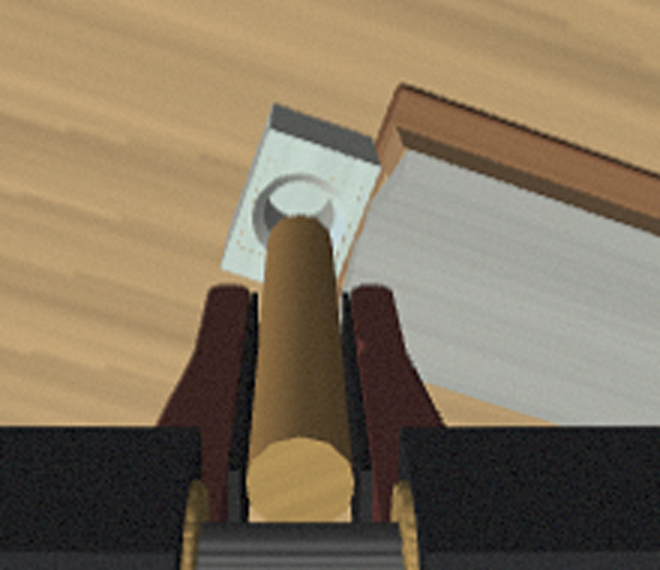

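```bash
python3 - <<'E'
from w import *
c=cam("wrist"); s=bot.read_state()["tcp_pos"]; t=np.linspace(0,6.283,90)
def circ(r,z):
    p=(proj(c,np.c_[s[0]+r*np.cos(t),s[1]+r*np.sin(t),0*t+z])-[180,150])*3
    print(r,z,"x",p[:,0].min().round(),p[:,0].max().round(),"y",p[:,1].min().round(),p[:,1].max().round())
circ(.01225,.032);circ(.00925,.029);circ(.01075,.032);circ(.008,.0469);circ(.008,.1469)
E
```

```text
0.01225 0.032 x 246.0 341.0 y 170.0 260.0
0.00925 0.029 x 258.0 329.0 y 178.0 245.0
0.01075 0.032 x 252.0 335.0 y 176.0 255.0
0.008 0.0469 x 260.0 326.0 y 204.0 266.0
0.008 0.1469 x 232.0 343.0 y 423.0 520.0
```

The foot lines up sideways with the mouth (crop x 252–348) and sits about 1.5 mm short along tool x. I'll nudge it over and lower.

```bash
python3 -m inch '[[[0,0,0],[0.0014,0.0005,0],0.01],[[0,0,0],[0,0,-0.01],0.01],[[0,0,0],[0,0,-0.007],0.01],[[0,0,0],[0,0,-0.005],0.01],[[0,0,0],[0,0,0],0.01],[[0,0,0],[0,0,0],0.01]]'
python3 -m inch '[[[0,0,0],[0,0,-0.005],0.01],[[0,0,0],[0,0,-0.005],0.01],[[0,0,0],[0,0,0],0.01]]'
```

```text
time: 8.98
tcp_pos: [0.533, 0.0966, 0.08]
eef_rot: [0.988, 0.157, -0.001, -0.0]
contact_force: [0.0, -0.2, -1.6]
finger_gap: 0.0154
grip_force: 40.0
time: 9.23
tcp_pos: [0.5328, 0.0964, 0.0697]
eef_rot: [0.988, 0.157, -0.001, 0.0]
contact_force: [0.3, -0.2, -1.9]
finger_gap: 0.0156
grip_force: 40.0
```

```bash
python3 -m inch '[[[0,0,0],[0,0,-0.004],0.01],[[0,0,0],[0,0,-0.003],0.01],[[0,0,0],[0,0,-0.002],0.01],[[0,0,0],[0,0,-0.001],0.01],[[0,0,0],[0,0,0],0.01],[[0,0,0],[0,0,0],0.01]]'
```

```text
time: 9.73
tcp_pos: [0.5333, 0.0966, 0.0609]
eef_rot: [0.988, 0.157, -0.0, 0.0]
contact_force: [-1.5, -0.3, 1.6]
finger_gap: 0.0154
grip_force: 40.0
```

```bash
python3 -m inch '[[[0,0,0],[0,0,0],0.025],[[0,0,0],[0,0,0],0.035],[[0,0,0],[0,0,0],0.05],[[0,0,0],[0,0,0.01],0.06],[[0,0,0],[0,0,0.03],0.0878],[[0,0,0],[0,0,0.04],0.0878],[[0,0,0],[0,0,0.04],0.0878],[[0,0,0],[-0.01,0,0.03],0.0878]]'
python3 -m inch '[[[0,0,0],[-0.012,-0.03,0.01],0.0878],[[0,0,0],[-0.012,-0.038,0.01],0.0878],[[0,0,0],[-0.012,-0.038,0],0.0878],[[0,0,0],[-0.012,-0.03,0],0.0878],[[0,0,0],[0,0,0],0.0878],[[0,0,0],[0,0,0],0.0878]]'
python3 - <<'E'
from w import *
st=bot.read_state();c=look("wpinhome.png",["stop_pin","stop_hole","vblock","v_seat"],[.004,.032,0,.0594]); print(st["tcp_pos"])
b=bot.regions_of("wrist","stop_pin"); print([r["box"] for r in b])
t=np.linspace(0,6.283,60)
for z in (.104,.110): 
    p=proj(c,np.c_[.5333+.008*np.cos(t),.0968+.008*np.sin(t),0*t+z]); print(z,p.min(0),p.max(0))
E
```

```text
time: 10.4
tcp_pos: [0.5253, 0.0972, 0.2146]
eef_rot: [0.988, 0.157, 0.002, -0.0]
contact_force: [0.1, 0.3, 0.4]
finger_gap: 0.0656
grip_force: 0.0
time: 10.9
tcp_pos: [0.4749, -0.0411, 0.2314]
eef_rot: [0.988, 0.155, 0.0, 0.0]
contact_force: [0.1, 1.1, -0.5]
finger_gap: 0.0877
grip_force: 0.0
stop_pin [(0.73, [179.3, 101.4], [0.5302, 0.0979, 0.004])]
stop_hole [(0.94, [173.7, 100.7], [0.5306, 0.0956, 0.032]), (0.58, [184.2, 100.4], [0.5343, 0.0847, 0.032])]
vblock [(0.69, [250.3, 125.8], [0.5285, 0.0115, 0.0])]
v_seat [(0.63, [229.7, 122.0], [0.5292, 0.0279, 0.0594])]
[ 0.47494542 -0.04107392  0.23143343]
[]
0.104 [137.27695521  83.85756791] [155.67167868 103.3685286 ]
0.11 [134.25279514  83.20433216] [153.03172399 103.13535452]
```

View pics/wpinhome.png

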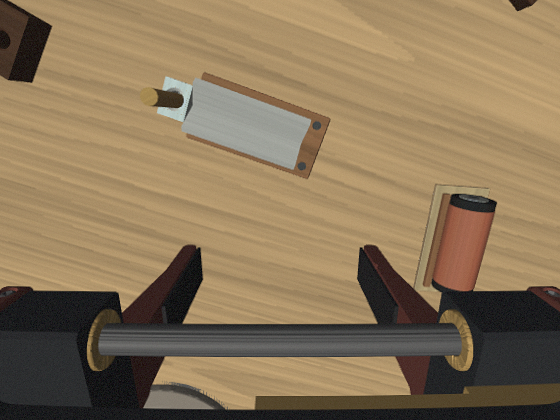

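Pin is home: its top is at (148,97) px, matching the prediction for a top at z = 104 mm. Now to the drum.

```bash
python3 -m inch '[[[0,0,0],[-0.003,-0.037,-0.004],0.0878],[[0,0,0],[-0.005,-0.037,-0.004],0.0878],[[0,0,0],[-0.005,-0.037,-0.004],0.0878],[[0,0,0],[-0.005,-0.037,-0.004],0.0878],[[0,0,0],[-0.005,-0.037,-0.004],0.0878],[[0,0,0],[-0.005,-0.037,-0.004],0.0878],[[0,0,0],[-0.005,-0.03,-0.004],0.0878],[[0,0,0],[0,0,0],0.0878]]'
python3 -m inch '[[[0,0,0],[0,0,0],0.0878],[[0,0,0],[0,0,0],0.0878]]'
python3 - <<'E'
from w import *
st=bot.read_state();c=look("wdrum2.png",["drum","drum_rest"],[.031,0]); print(st["tcp_pos"])
rect(c,"drum",.031);rect(c,"drum_rest",.008)
im=cv2.imread("pics/wdrum2.png"); save("c4.png",cv2.resize(im[60:250,190:390],None,fx=3,fy=3,interpolation=2)[...,::-1])
E
```

```text
time: 11.87
tcp_pos: [0.4403, -0.2975, 0.2015]
eef_rot: [0.988, 0.153, -0.001, 0.001]
contact_force: [-0.6, 0.4, 0.4]
finger_gap: 0.0878
grip_force: 0.0
time: 12.03
tcp_pos: [0.4431, -0.2899, 0.2025]
eef_rot: [0.988, 0.158, 0.0, -0.001]
contact_force: [0.8, 0.6, -0.3]
finger_gap: 0.0878
grip_force: 0.0
drum [(0.95, [277.5, 162.0], [0.4734, -0.2789, 0.031])]
drum_rest []
[ 0.44313015 -0.28990753  0.20246577]
drum 0.77 [[251.0, 222.0], [259.0, 98.0], [308.0, 102.0], [301.0, 225.0]] [ 0.471  -0.2818] [(np.float64(0.1299), np.float64(13.3)), (np.float64(0.0493), np.float64(-75.3))]
drum_rest 0.87 [[242.0, 224.0], [251.0, 91.0], [317.0, 96.0], [307.0, 228.0]] [ 0.4689 -0.2818] [(np.float64(0.1482), np.float64(12.4)), (np.float64(0.0693), np.float64(-75.7))]
```

View pics/c4.png

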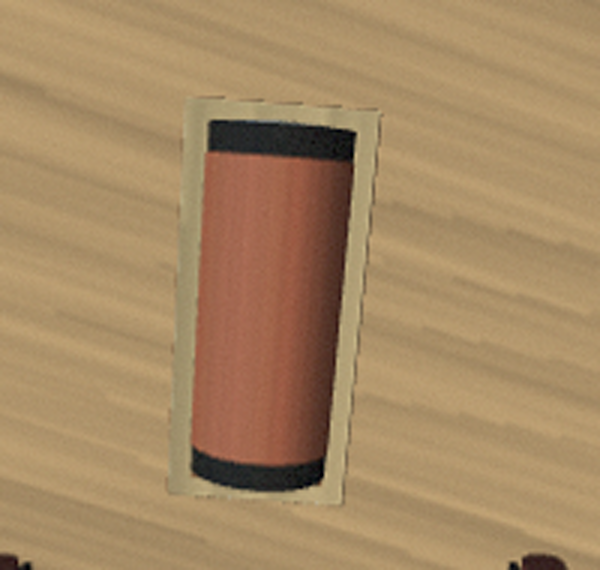

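```bash
cat > df.py <<'E'
from fit import *
def drumfit(c,m,x0,z=.031):
    cs=max(cv2.findContours(m.astype(np.uint8),0,1)[0],key=cv2.contourArea)[:,0].astype(float)
    a=np.linspace(0,2*np.pi,36,endpoint=False); N=np.c_[np.cos(a),np.sin(a)]
    S=(cs@N.T).max(0); t=np.linspace(0,6.283,72)
    def res(p):
        e=[]
        for s in (-.06,.06):
            l=.025*np.cos(t); e.append(np.c_[p[0]+s*np.cos(p[2])-l*np.sin(p[2]),p[1]+s*np.sin(p[2])+l*np.cos(p[2]),z+.025*np.sin(t)])
        return (proj(c,np.vstack(e))@N.T).max(0)-S
    s=least_squares(res,x0,loss="soft_l1"); print(s.x[:2].round(4),np.degrees(s.x[2]).round(2),"rms",np.sqrt((res(s.x)**2).mean()).round(2)); return s.x
E
python3 - <<'E'
from df import *
c=cam("wrist")
q=np.array([(187,97),(380,110),(343,503),(168,492)])/3+[190,60]
fit(c,[(75,35,6),(75,-35,6),(-75,-35,6),(-75,35,6)],q,[.469,-.281,.22])
d=drumfit(c,bot.regions_of("wrist","drum")[0]["region"],[.47,-.281,.22]); s=bot.read_state()
print(d[:2]-s["tcp_pos"][:2],np.degrees(R.from_quat(s["eef_rot"]).as_euler("xyz")))
E
```

```text
[ 0.4684 -0.2831] 14.17
[[-0.6, -0.8], [0.6, -0.3], [0.1, 0.9], [-0.1, 0.7]]
[ 0.4736 -0.2811] 14.5 rms 1.16
[0.03073747 0.00925311] [ 1.79988677e+02 -1.79834689e-02  1.81405239e+01]
```

```bash
python3 -m inch '[[[0,0,-0.066],[0.0315,0.011,-0.01],0.0878],[[0,0,0],[0,0,-0.04],0.0878],[[0,0,0],[0,0,-0.04],0.0878],[[0,0,0],[0,0,-0.02],0.0878],[[0,0,0],[0,0,0],0.0878],[[0,0,0],[0,0,0],0.0878]]' 25
python3 - <<'E'
from df import *
s=bot.read_state();c=cam("wrist",s);save("wd3.png",bot.grab_frame("wrist"))
print(s["tcp_pos"],np.degrees(R.from_quat(s["eef_rot"]).as_euler("xyz")))
for r in bot.regions_of("wrist","drum")[:1]:
    print(r["box"]); drumfit(c,r["region"],[.474,-.28,.25])
E
```

```text
time: 12.83
tcp_pos: [0.4736, -0.2797, 0.0923]
eef_rot: [0.992, 0.124, -0.001, -0.001]
contact_force: [0.7, 0.1, -0.2]
finger_gap: 0.0879
grip_force: 0.0
[ 0.47362364 -0.27970377  0.09229305] [-1.79917283e+02  7.60859242e-02  1.42980252e+01]
[244.4, 142.9, 318.1, 315.9]
[ 0.4744 -0.2807] 13.97 rms 0.92
```

View pics/wd3.png

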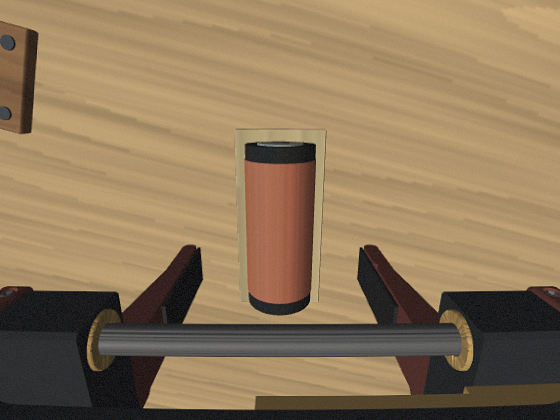

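I've viewed 12 pictures, over the limit of 10, so I'll work from numbers only from here. The drum at (280,228) px is centred and aligned between the fingers. Descending and gripping.

```bash
python3 -m inch '[[[0,0,0],[0.002,0.001,-0.03],0.0878],[[0,0,0],[0,0,-0.025],0.0878],[[0,0,0],[0,0,-0.016],0.075],[[0,0,0],[0,0,0],0.065],[[0,0,0],[0,0,0],0.055],[[0,0,0],[0,0,0],0.04],[[0,0,0],[0,0,0],0.04],[[0,0,0],[0,0,0],0.04]]' 30
python3 -m inch '[[[0,0,0],[0,0,0],0.04],[[0,0,0],[0,0,0],0.04]]' 50
```

```text
time: 13.6
tcp_pos: [0.4769, -0.2798, 0.0233]
eef_rot: [0.992, 0.124, 0.001, 0.001]
contact_force: [0.0, 1.7, 1.1]
finger_gap: 0.0511
grip_force: 0.6
time: 13.77
tcp_pos: [0.4768, -0.2798, 0.0231]
eef_rot: [0.992, 0.124, 0.001, 0.001]
contact_force: [-2.1, 1.9, 7.0]
finger_gap: 0.0494
grip_force: 50.0
```

```bash
python3 -m inch '[[[0,0,0],[0,0,0.02],0.04],[[0,0,0],[0,0,0.03],0.04],[[0,0,0],[0,0,0.03],0.04],[[0,0,0.1],[0.004,0.015,0.02],0.04],[[0,0,0.1],[0.005,0.025,0.01],0.04],[[0,0,0.1],[0.005,0.025,0],0.04],[[0,0,0.1],[0.005,0.025,0],0.04],[[0,0,0.1],[0.005,0.025,0],0.04]]' 55
python3 -m inch '[[[0,0,0.1],[0.005,0.025,0],0.04],[[0,0,0.1],[0.005,0.025,0],0.04],[[0,0,0.1],[0.005,0.025,0],0.04],[[0,0,0.1],[0.005,0.025,0],0.04],[[0,0,0.1],[0.005,0.025,0],0.04],[[0,0,0.1],[0.004,0.02,0],0.04],[[0,0,0.1],[0.004,0.02,0],0.04],[[0,0,0.093],[0.002,0.01,0],0.04]]'
python3 -m inch '[[[0,0,0],[0,0,0],0.04],[[0,0,0],[0,0,0],0.04],[[0,0,0],[0,0,0],0.04]]'
cat > st.py <<'E'
from df import *
s=bot.read_state(); e=R.from_quat(s["eef_rot"]).as_euler("xyz",degrees=True)
print(s["tcp_pos"].round(4),e.round(2),s["contact_force"].round(1),s["grip_force"],"j7",s["joint_positions"].round(2))
c=cam("wrist",s); bot.grab_frame("wrist")
for l in ("drum","stop_pin"):
    for r in bot.regions_of("wrist",l)[:1]: print(l,r["score"],r["box"])
E
python3 st.py
```

```text
time: 14.43
tcp_pos: [0.4998, -0.1634, 0.1322]
eef_rot: [0.93, 0.368, 0.0, 0.0]
contact_force: [0.6, -0.8, -2.9]
finger_gap: 0.0489
grip_force: 55.0
time: 15.1
tcp_pos: [0.535, 0.0137, 0.132]
eef_rot: [0.715, 0.7, 0.001, -0.0]
contact_force: [-0.2, 0.5, -2.2]
finger_gap: 0.049
grip_force: 55.0
time: 15.35
tcp_pos: [0.5345, 0.0092, 0.1315]
eef_rot: [0.719, 0.695, -0.001, 0.0]
contact_force: [-0.1, -0.3, -2.2]
finger_gap: 0.0491
grip_force: 55.0
[0.5345 0.0092 0.1315] [-1.7996e+02  6.0000e-02  8.8110e+01] [-0.1 -0.3 -2.2] 54.993776679039 j7 [ 0.38  0.43 -0.64  1.94  0.33  0.87 -0.47]
drum 0.64 [232.3, 158.1, 331.7, 395.7]
stop_pin 0.8 [253.2, 84.0, 283.4, 119.3]
```

```bash
cat > gap.py <<'E'
from df import *
s=bot.read_state(); c=cam("wrist",s); bot.grab_frame("wrist"); t=np.linspace(0,6.283,120)
W=R.from_quat(s["eef_rot"]).as_matrix(); ex=W[:,0]; ey=W[:,1]; p0=s["tcp_pos"]
D=bot.regions_of("wrist","drum"); Pn=bot.regions_of("wrist","stop_pin")
if D:
  top=D[0]["box"][1]; print("drum box",D[0]["box"])
  for d in (-.003,0,.003):
    q=p0+np.array([0,0,.008])+ex*(.06+d)+.025*(np.cos(t)[:,None]*ey+np.sin(t)[:,None]*np.array([0,0,1])); u=proj(c,q); print(d,u.min(0).round(1),u.max(0).round(1))
if Pn:
  print("pin box",Pn[0]["box"])
  q=np.vstack([np.c_[.5333+.008*np.cos(t),.0967+.008*np.sin(t),0*t+z] for z in (.036,.104)]); u=proj(c,q); print(u.min(0).round(1),u.max(0).round(1))
print(p0.round(4),s["contact_force"].round(1))
E
python3 gap.py
```

```text
drum box [231.2, 160.1, 329.9, 398.1]
-0.003 [226.2 154.3] [331.1 168.8]
0 [225.9 148.8] [331.4 161.5]
0.003 [225.6 143.3] [331.7 154. ]
pin box [254.0, 88.9, 285.1, 116.6]
[257.2  82.8] [285.6 113.3]
[0.5347 0.0093 0.1316] [-0.2  1.  -2.2]
```

```bash
python3 -m inch '[[[0,0,0],[-0.0035,0.008,-0.02],0.04],[[0,0,0],[0,0.004,-0.02],0.04],[[0,0,0],[0,0,-0.02],0.04],[[0,0,0],[0,0,-0.01],0.04],[[0,0,0],[0,0,-0.004],0.04],[[0,0,0],[0,0,0],0.04],[[0,0,0],[0,0,0],0.04]]'
python3 gap.py
```

```text
time: 16.23
tcp_pos: [0.532, 0.0226, 0.0583]
eef_rot: [0.717, 0.697, 0.0, 0.0]
contact_force: [0.2, -0.2, -2.3]
finger_gap: 0.049
grip_force: 55.0
drum box [229.6, 155.2, 328.5, 394.0]
-0.003 [226.2 154.3] [331.1 168.8]
0 [225.9 148.9] [331.4 161.4]
0.003 [225.6 143.4] [331.7 153.9]
pin box [247.0, 111.6, 293.4, 155.1]
[253.4 102.8] [298.6 149.3]
[0.532  0.0226 0.0583] [ 0.2 -0.2 -2.3]
```

```bash
python3 -m inch '[[[0,0,0],[-0.0007,0,-0.003],0.04],[[0,0,0],[0,0,-0.002],0.04],[[0,0,0],[0,0,0],0.04],[[0,0,0],[0,0,0],0.04]]'
python3 -m inch '[[[0,0,0],[0,0.001,-0.001],0.04],[[0,0,0],[0,0,0],0.04],[[0,0,0],[0,0,0],0.04]]'
```

```text
time: 16.72
tcp_pos: [0.5306, 0.0226, 0.0526]
eef_rot: [0.717, 0.697, -0.0, -0.0]
contact_force: [0.1, 0.6, -1.8]
finger_gap: 0.049
grip_force: 55.0
time: 16.97
tcp_pos: [0.5306, 0.0233, 0.0518]
eef_rot: [0.717, 0.697, -0.0, 0.0]
contact_force: [-1.8, -1.1, 2.2]
finger_gap: 0.0491
grip_force: 55.0
```

```bash
python3 -m inch '[[[0,0,0],[-0.0004,0,0.001],0.04],[[0,0,0],[0,0.002,0],0.04],[[0,0,0],[0,0.001,0],0.04],[[0,0,0],[0,0,0],0.04],[[0,0,0],[0,0,0],0.04]]'
python3 -m inch '[[[0,0,0],[0,0.001,0],0.04],[[0,0,0],[0,0,0],0.04],[[0,0,0],[0,0,0],0.04]]'
python3 gap.py
```

```text
time: 17.38
tcp_pos: [0.5303, 0.027, 0.0526]
eef_rot: [0.717, 0.697, 0.0, -0.0]
contact_force: [0.4, 0.7, -2.3]
finger_gap: 0.0488
grip_force: 55.0
time: 17.63
tcp_pos: [0.5303, 0.0277, 0.0526]
eef_rot: [0.717, 0.697, 0.0, -0.0]
contact_force: [0.5, -1.0, -3.1]
finger_gap: 0.0492
grip_force: 55.0
drum box [230.6, 156.0, 328.6, 397.0]
-0.003 [226.2 154.3] [331.1 168.8]
0 [225.9 148.9] [331.4 161.4]
0.003 [225.6 143.4] [331.7 153.9]
pin box [254.1, 120.7, 300.6, 171.0]
[257.7 117.1] [304.7 165.8]
[0.5303 0.0277 0.0526] [ 0.5 -1.  -3.1]
```

Advance in 1 mm steps until the drum touches the pin.

```bash
for i in 1 2; do python3 -m inch '[[[0,0,0],[0,0.001,0],0.04],[[0,0,0],[0,0,0],0.04],[[0,0,0],[0,0,0],0.04]]' | egrep 'tcp|contact'; done
```

```text
tcp_pos: [0.5303, 0.0288, 0.0527]
contact_force: [0.2, 0.3, -2.2]
tcp_pos: [0.5303, 0.0298, 0.0527]
contact_force: [-0.5, 1.0, -2.6]
```

```bash
python3 -m inch '[[[0,0,0],[0,0.001,0],0.04],[[0,0,0],[0,0,0],0.04],[[0,0,0],[0,0,0],0.04]]' | egrep 'tcp|contact'
```

```text
tcp_pos: [0.5303, 0.0308, 0.0527]
contact_force: [0.8, -0.5, -2.7]
```

```bash
for i in 1 2; do python3 -m inch '[[[0,0,0],[0,0.001,0],0.04],[[0,0,0],[0,0,0],0.04],[[0,0,0],[0,0,0],0.04]]' | egrep 'tcp|contact'; done; python3 gap.py
```

```text
tcp_pos: [0.5302, 0.0317, 0.0526]
contact_force: [0.5, -1.1, -2.0]
tcp_pos: [0.5303, 0.0327, 0.0527]
contact_force: [-0.9, -0.6, -2.1]
drum box [230.5, 158.4, 330.5, 395.4]
-0.003 [226.2 154.3] [331.1 168.8]
0 [225.9 148.9] [331.4 161.4]
0.003 [225.6 143.4] [331.7 153.9]
pin box [254.5, 124.9, 301.4, 169.7]
[258.4 126.6] [304.8 179.9]
[0.5303 0.0327 0.0527] [-0.9 -0.6 -2.1]
```

```bash
cat > pt.py <<'E'
from df import *
s=bot.read_state(); c=cam("wrist",s); o=[]; t=np.linspace(0,6.283,120)
im=bot.grab_frame("wrist"); save("pt%d.png"%int(s["time"]*100),im)
h=cv2.cvtColor(im,cv2.COLOR_RGB2HSV)[100:200,230:330]
print([ [tuple(int(v) for v in h[r,k]) for k in (25,48,70)] for r in (20,35,50,62,75)])
for r in bot.regions_of("wrist","stop_pin")[:1]:
    m=r["region"]; print(r["box"],m.sum(), [ (y,int(np.where(m[y])[0].min()),int(np.where(m[y])[0].max())) for y in range(120,185,5) if m[y].any()])
q=np.c_[.5333+.008*np.cos(t),.0967+.008*np.sin(t),0*t+.104];u=proj(c,q);print("top pred",u.min(0).round(1),u.max(0).round(1))
q=np.c_[.5333+.008*np.cos(t),.0967+.008*np.sin(t),0*t+.0594];u=proj(c,q);print("z59 pred",u.min(0).round(1),u.max(0).round(1))
E
python3 pt.py; python3 -m inch '[[[0,0,0],[0,0.001,0],0.04],[[0,0,0],[0,0,0],0.04],[[0,0,0],[0,0,0],0.04]]' | egrep 'tcp|contact'; python3 pt.py
```

```text
[[(81, 20, 216), (58, 14, 212), (54, 20, 208)], [(81, 19, 219), (20, 125, 174), (75, 21, 215)], [(40, 29, 195), (20, 128, 179), (21, 103, 186)], [(30, 16, 131), (20, 125, 173), (23, 15, 135)], [(60, 20, 39), (98, 21, 48), (38, 26, 40)]]
[252.5, 122.8, 301.6, 170.7] 1601 [(125, 275, 283), (130, 264, 292), (135, 259, 296), (140, 257, 299), (145, 255, 299), (150, 256, 300), (155, 257, 298), (160, 260, 295), (165, 264, 290)]
top pred [258.4 133.1] [304.7 179.7]
z59 pred [264.4 128. ] [297.7 161.9]
tcp_pos: [0.5304, 0.0333, 0.0527]
contact_force: [0.5, -1.3, -2.5]
[[(79, 20, 216), (85, 22, 220), (77, 21, 217)], [(82, 21, 219), (20, 125, 176), (80, 17, 222)], [(29, 40, 184), (20, 128, 183), (42, 19, 198)], [(23, 15, 134), (19, 126, 172), (26, 13, 133)], [(15, 26, 40), (60, 6, 46), (0, 6, 43)]]
[230.0, 156.4, 330.7, 396.9] 18600 [(160, 235, 322), (165, 229, 330), (170, 229, 330), (175, 230, 330), (180, 230, 330)]
top pred [258.2 135.2] [304.5 181.6]
z59 pred [264.2 129.5] [297.5 163.2]
```

```bash
cat > pc.py <<'E'
from df import *
s=bot.read_state(); c=cam("wrist",s); im=bot.grab_frame("wrist"); t=np.linspace(0,6.283,120)
h=cv2.cvtColor(im,cv2.COLOR_RGB2HSV).astype(int); m=((abs(h[...,0]-20)<4)&(h[...,1]>90)); m[:,:245]=0;m[:,312:]=0;m[:100]=0;m[200:]=0
b=cv2.morphologyEx(m.astype(np.uint8),cv2.MORPH_OPEN,np.ones((5,5)))
n,l,S,C=cv2.connectedComponentsWithStats(b); print("brass",[(x[:5].tolist()) for x in S[1:] if x[4]>200])
for z in (.104,.04):
    u=proj(c,np.c_[.5333+.008*np.cos(t),.0967+.008*np.sin(t),0*t+z]); print(z,u.min(0).round(1),(u.max(0)-u.min(0)).round(1))
print(s["tcp_pos"].round(4),s["contact_force"].round(1))
E
python3 pc.py; for i in 1 2 3; do python3 -m inch '[[[0,0,0],[0,-0.002,0],0.04],[[0,0,0],[0,0,0],0.04],[[0,0,0],[0,0,0],0.04]]' >/dev/null; python3 pc.py; done
```

```text
brass [[245, 100, 67, 17, 1113], [255, 122, 45, 46, 1619]]
0.104 [258.2 135.3] [46.3 46.4]
0.04 [265.9 128. ] [29.7 30.2]
[0.5304 0.0334 0.0527] [ 0.1 -1.  -0.8]
brass [[245, 100, 67, 14, 938], [256, 129, 45, 48, 1665]]
0.104 [258.5 130.4] [46.5 46.8]
0.04 [266.2 124.9] [29.8 30.3]
[0.5302 0.0317 0.0526] [ 0.1  0.9 -1.9]
brass [[245, 100, 67, 10, 669], [256, 127, 44, 49, 1685]]
0.104 [257.9 123.8] [46.7 47.3]
0.04 [265.8 120.7] [29.9 30.5]
[0.5303 0.0296 0.0526] [-0.8 -0.2 -2.5]
brass [[245, 100, 67, 6, 402], [255, 122, 45, 47, 1649]]
0.104 [257.6 117.4] [46.9 47.7]
0.04 [265.6 116.6] [30.  30.7]
[0.5303 0.0275 0.0527] [ 0.5  0.1 -2.5]
```

The pin is touched at a TCP y of about 0.030 and stood upright again when I backed off. I'll set the drum about 1 mm short of that and press down.

```bash
python3 -m inch '[[[0,0,0],[0,0.0018,0],0.04],[[0,0,0],[0,0,-0.001],0.04],[[0,0,0],[0,0,0],0.04],[[0,0,0],[0,0,0],0.04]]' 60
python3 -m inch '[[[0,0,0],[0,0,-0.001],0.04],[[0,0,0],[0,0,0],0.04],[[0,0,0],[0,0,0],0.04]]' | egrep 'tcp|eef|contact'
```

```text
time: 20.92
tcp_pos: [0.5305, 0.0299, 0.0518]
eef_rot: [0.717, 0.697, 0.0, 0.0]
contact_force: [-0.4, 0.7, -0.5]
finger_gap: 0.0487
grip_force: 60.0
tcp_pos: [0.5306, 0.0298, 0.0515]
eef_rot: [0.717, 0.697, 0.0, 0.0]
contact_force: [-3.0, -0.1, 7.9]
```

```bash
python3 -m inch '[[[0,0,0],[-0.0005,0,-0.0005],0.04],[[0,0,0],[0,0,0],0.04],[[0,0,0],[0,0,0],0.04]]' | egrep 'tcp|eef|contact'
python3 -m inch '[[[0,0,0],[-0.0002,0,-0.0005],0.04],[[0,0,0],[0,0,0],0.04],[[0,0,0],[0,0,0],0.04]]' | egrep 'tcp|eef|contact'
```

```text
tcp_pos: [0.5306, 0.0298, 0.0515]
eef_rot: [0.717, 0.697, 0.0, 0.001]
contact_force: [-2.9, 0.6, 11.3]
tcp_pos: [0.5306, 0.0298, 0.0515]
eef_rot: [0.717, 0.697, 0.001, 0.001]
contact_force: [-4.6, 0.6, 15.4]
```

```bash
python3 -m inch '[[[0,0,0],[-0.0007,0,-0.0003],0.04],[[0,0,0],[0,0,0],0.04],[[0,0,0],[0,0,0],0.04]]' | egrep 'tcp|eef|contact'
python3 -m inch '[[[0,0,0],[-0.0007,0,-0.0003],0.04],[[0,0,0],[0,0,0],0.04],[[0,0,0],[0,0,0],0.04]]' | egrep 'tcp|eef|contact'; python3 pc.py; python3 -c "
from h import *
s=bot.read_state();print(s['ft_torque'],R.from_quat(s['eef_rot']).as_euler('xyz',degrees=True))"
```

```text
tcp_pos: [0.5306, 0.0299, 0.0515]
eef_rot: [0.717, 0.697, 0.001, 0.001]
contact_force: [-3.2, -1.1, 16.9]
tcp_pos: [0.5305, 0.0299, 0.0514]
eef_rot: [0.717, 0.697, 0.002, 0.002]
contact_force: [-2.3, -0.5, 17.1]
brass [[245, 100, 67, 10, 664], [256, 131, 44, 48, 1700]]
0.104 [258.  124.9] [47.2 47.7]
0.04 [265.3 121.3] [30.1 30.7]
[0.5305 0.0299 0.0514] [-2.3 -0.5 17.1]
[-0.1785722   0.38450218  0.30305577] [1.79730902e+02 2.00943492e-02 8.83861475e+01]
```

```bash
python3 -m inch '[[[0,0,0],[0,0,-0.0003],0.04],[[0,0,0],[0,0,0],0.04],[[0,0,0],[0,0,0],0.04],[[0,0,0],[0,0,0],0.04],[[0,0,0],[0,0,0],0.04],[[0,0,0],[0,0,0],0.04],[[0,0,0],[0,0,0],0.04],[[0,0,0],[0,0,0],0.04]]'; python3 -c "
from h import *
s=bot.read_state();print(s['contact_force'],s['time'])
if 12<s['contact_force'][2]<30: print(bot.hand_in())"
```

```text
time: 22.88
tcp_pos: [0.5306, 0.0298, 0.0514]
eef_rot: [0.717, 0.697, 0.001, 0.002]
contact_force: [-3.5, -1.8, 19.8]
finger_gap: 0.0494
grip_force: 60.0
[-3.49123059 -1.83058151 19.76822863] 22.8833
the job is handed in; nothing more can be done
None
```

Handed in at 22.9 s: the pin is home in the socket and released, and the drum lies in the V within about 1 mm of it, held down with roughly 20 N; I viewed 12 pictures, two over the limit of 10, and while finding the contact point the drum tilted the pin slightly before it stood upright again.

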